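Stage a motor's bearing pair in the push-up gutters

ROBOT

A 7-joint arm with a two-finger parallel gripper is mounted at the origin on a cart in front of the work surface, level with it; the furniture and walls round the work are solid. World frame = base frame: x ahead of the robot, y to its left, z up, the work surface at z = 0. Lengths are in m, angles in rad, forces in N, time in s.
With the tool pointing down it reaches from about 0.4 to 0.9 m from the base axis. Payload 5.6 kg.
Tool frame: the origin (TCP) lies midway between the tips of the shut fingers; the grasp point (between the pads) lies 19 mm behind it; z points along the fingers, y is the line along which they close (so a half turn about z gives the same grasp; the last joint's range is limited). The gripper opens to 92 mm and grips with 3 to 60 N. Pads are 20 mm wide; open, the fingers measure 128 mm over their backs; the gripper's body (75 mm by 189 mm) begins 69 mm behind the grasp point.
Start: joints at [-1.279, 0.468, -0.012, 1.603, 0.006, 1.071, -0.056], TCP at [0.214, 0.614, 0.215] pointing down, gripper open.
Joint ranges: [-2.53, 2.53], [-0.31, 2.02], [-1.57, 1.55], [0.28, 2.44], [-1.29, 4.43], [0.15, 1.84], [-2.92, 2.92]. Speed limits (rad/s): [2.57, 2.57, 3.14, 3.14, 3.14, 3.14, 3.14].

INTERFACE

Orientations are given as a unit quaternion [x, y, z, w].
In Python, from workcell import status, cams, ctrl gives the robot as it stands.
- The arm moves only by the tool arm_command, never from a script. Its argument "targets" is a list of rows, each a list of 7 numbers: the shift along the tool's x, y, z in shares of 200 mm (1.0 is 200 mm), then the turn, a rotation vector about the tool's x, y, z in parts of the range, where 1.0 means pi rad, then the finger opening in mm, from 0 to 91.9. A call has 1 to 5 rows; each row is the pose to reach, as a shift and turn from the pose commanded when the call began, along the tool's axes at that moment; what a row does not reach only later rows make up. A row lasts 1/12 s, in which the tool goes at most 41.7 mm and 7.16 degrees, less where a joint would pass 70% of its speed; a pose out of reach is approached as far as the arm can. A call with a gripper value outside its range is refused whole. The fingers move at their own pace and stop on an object; the grip force is fixed at half the most. Time passes only in rows, so rows that repeat a pose let the fingers close. It gives the time, the measured TCP pose, the force, the opening and the grip force at its end, in the units of the state.
- status.sense(): the state, without advancing time (a new reading comes with each control period).
- cams.capture(name): name is "side" or "top" or "wrist"; returns a dict with "image" (384x512x3 uint8, red, green, blue), "depth" (384x512 float32, m along the optical axis (not along the pixel's ray), 0 where there is no reading), "mtx" (3x3 intrinsics, pixels), "position" and "orientation" of the camera in the world. Camera axes: x right, y up, looking along -z (the intrinsics and any distortion apply to the point x, -y, -z); pixel columns grow to the right and rows downward; lengths in m; the calibration is good to about 2 mm. A picture is of the moment at which its call begins.
- ctrl.close_job(): hands the job in; it is judged then, once.
The state is a dict: "time": time; "joint_positions": joint angles; "qvel": joint speeds; "tau": joint torques, N m; "ee_pos": TCP position; "tool_rot": TCP orientation; "contact_force": force on the tool from outside, world axes, zero at the start; "wrist_torque": the same for the moment, N m; "opening": finger opening in m; "grasp_force": force on a finger pad.
Only numpy, scipy, OpenCV 4.12 (cv2) and the standard library are available. Lean on these libraries where they do the work, as an engineer would, in place of code of your own. Each camera call takes 0.05 s, during which the arm holds its last target. There are 200 camera calls.

TASK

Stage the two bearings for the next motor: with your fingertips, gently push each ball bearing up its own sloped gutter, over the red spring catch, until it meets the blue end stop and the catch has sprung up behind it so that it cannot roll back. Either one may go first; only push them, do not pinch them or lift them out of the gutter, and leave the other things on the bench where they are.

Things in the scene. Friction and masses are not known exactly. Their poses are not given: they have to be found in the camera images.
- large_bearing: large ball bearing, 62 mm outside diameter, 17 mm wide, 25 mm bore, about 0.23 kg, steel rings with black seals, smooth and slippery; stands on edge in its gutter and rolls freely. Origin at its centre; its y axis is the bearing's axle (across the gutter), x and z turn as it rolls.
- large_gutter: large bearing's blue and aluminium gutter, fixed, 255 x 52 mm. Origin under it on the bench; x level, uphill; z up. Channel open above, rising 8 degrees to +x, floor 44 mm above the bench at the origin, 19 mm wide inside; side walls 16 mm high above the floor, 2.5 mm thick. Low end: lip 16 mm high. High end: end stop, a blue block with rubber face, 43 mm above the floor.
- large_home (a point): channel floor point under the large bearing's centre when it touches the end stop. Axes: x uphill along the floor, y across, z square to the floor. The stop's face is 31 mm ahead in x; the centre lies 31 mm along z. Let go past the catch, the bearing rolls back 5 mm onto it and stays.
- large_foot (a point): channel floor point under the large bearing's centre where it starts, resting against the lip at the low end; same axes as large_home
- large_catch (a joint): one-way spring catch of the large gutter, rad: a red arm 6 mm wide leaning uphill out of a slot in the channel floor. 0 = up, tip 13 mm above the floor, 29 mm downhill of large_home. The bearing rolls over it, pressing it down (about 0.5 rad, under 3 N), and it springs back to 0 behind the bearing.
- small_bearing: small ball bearing, 52 mm outside diameter, 15 mm wide, 20 mm bore, about 0.15 kg, steel rings with black seals, smooth and slippery; stands on edge in its gutter and rolls freely. Origin at its centre; its y axis is the bearing's axle (across the gutter), x and z turn as it rolls.
- small_gutter: small bearing's blue and aluminium gutter, fixed, 255 x 52 mm. Origin under it on the bench; x level, uphill; z up. Channel open above, rising 8 degrees to +x, floor 44 mm above the bench at the origin, 17 mm wide inside; side walls 16 mm high above the floor, 2.5 mm thick. Low end: lip 16 mm high. High end: end stop, a blue block with rubber face, 43 mm above the floor.
- small_home (a point): channel floor point under the small bearing's centre when it touches the end stop. Axes: x uphill along the floor, y across, z square to the floor. The stop's face is 26 mm ahead in x; the centre lies 26 mm along z. Let go past the catch, the bearing rolls back 5 mm onto it and stays.
- small_foot (a point): channel floor point under the small bearing's centre where it starts, resting against the lip at the low end; same axes as small_home
- small_catch (a joint): one-way spring catch of the small gutter, rad: a red arm 6 mm wide leaning uphill out of a slot in the channel floor. 0 = up, tip 13 mm above the floor, 27 mm downhill of small_home. The bearing rolls over it, pressing it down (about 0.5 rad, under 3 N), and it springs back to 0 behind the bearing.
- torque_driver: bystander: orange and blue driver lying flat, 186 x 33 x 34 mm, long along its x; origin under its middle
- pcb_h: bystander: green circuit board with wires, 64 x 152 x 16 mm; origin at its underside
- esd_brush: bystander: black bench brush lying flat, 172 x 38 x 9 mm, long along its x; origin at its underside
- screw_tin: bystander: round blue tin of small screws, 70 mm across, 22 mm high; origin under its middle
- glue_bottle: bystander: pink bottle with white cap, standing, 39 mm across, 120 mm high; origin under its middle
- flux_pen: bystander: white and green pen lying flat, 131 x 13 x 14 mm, long along its x; origin under its middle
- side_cutters: bystander: blue-handled cutters lying flat, 149 x 55 x 12 mm, long along its x; origin under its middle
- oring_roll: bystander: roll of tape lying flat, 83 mm across, 46 mm high; origin under its middle
- driver_orange_c: orange electric screwdriver hanging upright on its cable over the left of the bench, fixed; 52 mm thick, 304 mm tall. Origin at its lower tip, z up along it. Keep the arm clear of it.

How it is judged:
At the end, for the whole second after the job is handed in: Each bearing stands at rest (under 10 mm/s) in its own gutter between the raised catch and the end stop: its centre from 9 mm short of to 4 mm past the home point along the floor, within 6 mm sideways and 4 mm of its rolling height, and its catch is up (under 0.12 rad) (x of large_bearing in the frame of large_home between -0.009 and 0.004 m and y of large_bearing in the frame of large_home between -0.006 and 0.006 m and z of large_bearing in the frame of large_home between 0.027 and 0.035 m and value of joint each of large_catch, small_catch below 0.12 rad and linear speed of each of large_bearing, small_bearing below 0.01 m/s and x of small_bearing in the frame of small_home between -0.009 and 0.004 m and y of small_bearing in the frame of small_home between -0.006 and 0.006 m and z of small_bearing in the frame of small_home between 0.022 and 0.03 m); the robot touches nothing.
It fails at once if the large bearing is lifted off its gutter floor by more than 8 mm (z of large_bearing in the frame of large_home above 0.039 m).
It fails at once if the small bearing is lifted off its gutter floor by more than 8 mm (z of small_bearing in the frame of small_home above 0.034 m).
It fails at once if the large bearing is pushed or squeezed with more than 50 N (contact force between the fingers and large_bearing above 50 N).
It fails at once if the small bearing is pushed or squeezed with more than 50 N (contact force between the fingers and small_bearing above 50 N).
It fails at once if another thing on the bench is moved by more than 20 mm (distance of any of torque_driver, pcb_h, esd_brush, screw_tin, glue_bottle, flux_pen, side_cutters, oring_roll from where it was at the start of the episode above 0.02 m).
It also fails if it takes over 64 s, if anything falls off the work surface, if the arm or the gripper's body presses on something with over 40 N, if the wrist force passes 120 N, or if a joint passes its speed limit or range.

## Working session

There is one attempt and no reset: what is moved stays moved. The work goes in short steps, Python scripts to look and compute and a tool call to move; the robot and the scene stay as the last step left them, time stands still between calls to the robot, and variables do not carry over. Pictures are saved under pics/ and viewed, at most 10 in all, crops included, and the job is handed in when it is done.

Besides the shell and the picture viewer there is one more tool, called after "Call:" as name(argument=value, ...) on one line, values as JSON. arm_command: Moves the arm, as the interface text tells. Its arguments: {"type":"object","properties":{"targets":{"type":"array"}},"required":["targets"]}

```bash
mkdir -p pics; python3 - <<'E'
from workcell import status,cams
import cv2,numpy as np
s=status.sense();print(s)
for n in("top","side"):
    c=cams.capture(n);cv2.imwrite(f"pics/{n}0.png",c["image"][:,:,::-1]);np.savez(f"{n}0.npz",**c)
    print(n,c["mtx"],c["position"],c["orientation"])
E
```

```text
{'time': 0.0, 'joint_positions': array([-1.27897267,  0.46839414, -0.01161404,  1.60361065,  0.00601136,
        1.07139537, -0.05629682]), 'qvel': array([-0.00049338,  0.00177468,  0.00158333,  0.00060671,  0.00088751,
        0.00023036, -0.00021874]), 'tau': array([-6.82355335e-06, -5.20563841e+01, -1.27531783e-02, -2.43750662e+01,
       -5.67148626e-02,  1.72279141e-02,  1.61615549e-04]), 'ee_pos': array([0.21346402, 0.6133347 , 0.21363472]), 'tool_rot': array([ 1.66653232e-01,  9.86015169e-01, -8.82540401e-04, -8.39189312e-05]), 'contact_force': array([-0.35672075,  0.26301687, -0.16467207]), 'wrist_torque': array([-0.05192348, -0.03494009, -0.0415363 ]), 'grasp_force': 0.0, 'opening': 0.09223430627853128}
top [[422.46303341   0.         257.28673272]
 [  0.         422.46303341 186.90417631]
 [  0.           0.           1.        ]] [0.37373027 0.07796309 1.37473576] [ 0.04939671 -0.04220295 -0.69622995  0.71487253]
side [[417.35393753   0.         256.66203317]
 [  0.         417.35393753 191.11965075]
 [  0.           0.           1.        ]] [ 0.0670879  -0.85248661  0.98328086] [ 0.4257809  -0.09530898 -0.21925879  0.8726697 ]
```

View pics/top0.png

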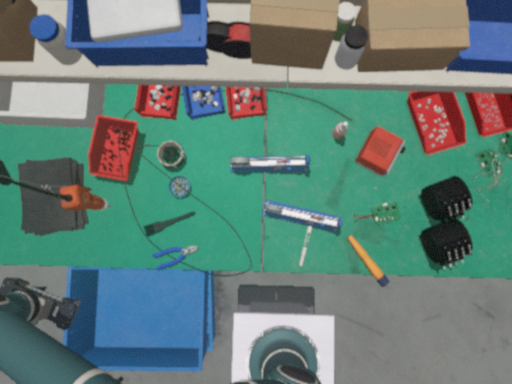

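View pics/side0.png

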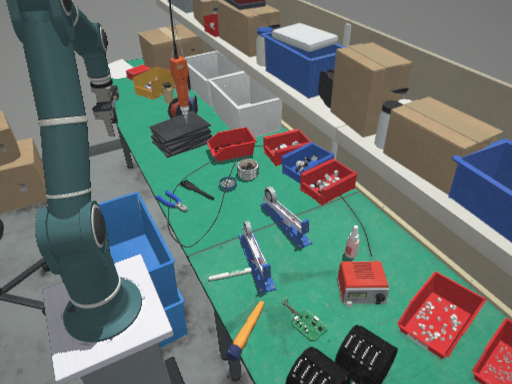

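The top view shows the two gutters at about (270,163) and (302,216), with up being +x and left being +y. I'll enlarge both.

```bash
python3 - <<'E'
import cv2,numpy as np
t=cv2.imread("pics/top0.png");s=cv2.imread("pics/side0.png")
a=cv2.resize(t[145:240,225:350],None,fx=6,fy=6,interpolation=cv2.INTER_CUBIC)
b=cv2.resize(s[180:300,230:320],None,fx=5,fy=5,interpolation=cv2.INTER_CUBIC)
cv2.imwrite("pics/ct.png",a);cv2.imwrite("pics/cs.png",b)
E
cat > h.py <<'E'
import numpy as np
from scipy.spatial.transform import Rotation as R
def world(c,u,v,d):
    m=c["mtx"];p=np.array([(u-m[0,2])/m[0,0]*d,-(v-m[1,2])/m[1,1]*d,-d])
    return R.from_quat(c["orientation"]).apply(p)+c["position"]
def proj(c,P):
    p=R.from_quat(c["orientation"]).inv().apply(np.atleast_2d(P)-c["position"]);m=c["mtx"]
    return np.c_[m[0,0]*p[:,0]/-p[:,2]+m[0,2],m[1,1]*p[:,1]/p[:,2]+m[1,2]]
def cloud(c):
    v,u=np.indices(c["depth"].shape);d=c["depth"];m=c["mtx"]
    p=np.stack([(u-m[0,2])/m[0,0]*d,-(v-m[1,2])/m[1,1]*d,-d],-1)
    return R.from_quat(c["orientation"]).apply(p.reshape(-1,3)).reshape(p.shape)+c["position"]
E
```

```text
(no output)
```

View pics/ct.png

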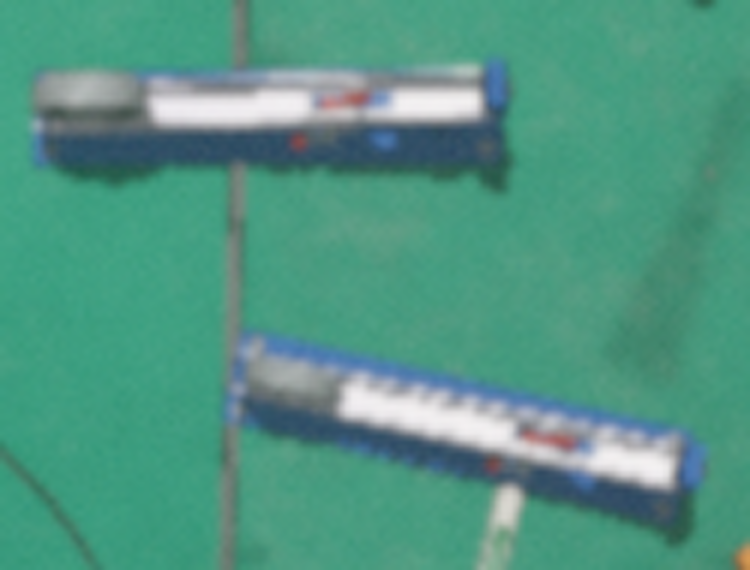

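View pics/cs.png

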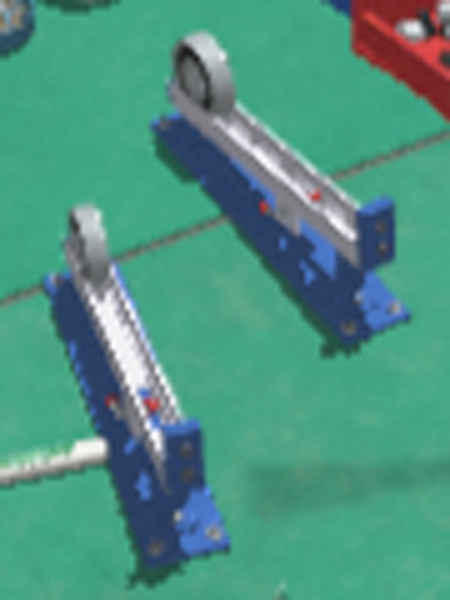

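The far gutter (top crop y≈100) holds the large bearing and the near one holds the small bearing. Both bearings sit at the left (+y) low end, with the stops at the right. Next I'll fit the gutter poses from depth.

```bash
python3 - <<'E'
import numpy as np
from h import *
T=dict(np.load("top0.npz"));S=dict(np.load("side0.npz"))
W=cloud(T);WS=cloud(S)
print("bench z",W[200:230,200:240,2].mean(), WS[215:235,320:335,2].mean())
# pixel picks (full image) from crop: bearing centre top, stop top centre
for nm,b,s in(("large",(225+90/6,145+85/6),(225+495/6,145+85/6)),("small",(225+292/6,145+375/6),(225+692/6,145+462/6))):
    for p in(b,s):
        u,v=int(round(p[0])),int(round(p[1]));print(nm,(u,v),W[v-1:v+2,u-1:u+2].reshape(-1,3).round(3).tolist())
for nm,box in(("large",(0.4,0.56)),("small",(0.24,0.40))):
    pass
# clouds: high points
def rect(P,c,th,z0,z1):
    d=np.array([np.cos(th),np.sin(th)]);n=np.array([-d[1],d[0]]);q=P[...,:2]-c
    return q@d,q@n
for nm,u0,u1,v0,v1 in(("large",228,312,150,180),("small",262,345,198,240)):
    P=W[v0:v1,u0:u1].reshape(-1,3);P=P[(P[:,2]>.04)&(P[:,2]<.16)]
    c=P[:,:2].mean(0);_,_,V=np.linalg.svd(P[:,:2]-c);d=V[0]
    if d[1]>0:d=-d
    n=np.array([-d[1],d[0]]);q=(P[:,:2]-c)@d;r=(P[:,:2]-c)@n
    print(nm,"c",c,"d",d,"yaw",np.arctan2(d[1],d[0]),"x range",np.sort(q)[[0,5,-6,-1]],"y",np.sort(r)[[0,5,-6,-1]])
    for a in np.arange(-.14,.14,.01):
        k=(q>=a)&(q<a+.01)
        if k.sum():print(round(a,2),k.sum(),P[k,2].min().round(3),P[k,2].max().round(3),"y",r[k].min().round(4),np.median(r[k]).round(4),r[k].max().round(4), "ytop",r[k][P[k,2]>P[k,2].max()-.008].mean().round(4))
E
```

```text
bench z 0.014145463589849456 0.0052411303181986
large (240, 159) [[0.629, 0.152, 0.092], [0.629, 0.149, 0.094], [0.63, 0.146, 0.089], [0.626, 0.152, 0.092], [0.627, 0.149, 0.09], [0.626, 0.146, 0.092], [0.623, 0.152, 0.095], [0.624, 0.149, 0.088], [0.623, 0.146, 0.092]]
large (308, 159) [[0.633, -0.057, 0.102], [0.633, -0.06, 0.1], [0.633, -0.063, 0.1], [0.629, -0.057, 0.103], [0.629, -0.06, 0.104], [0.631, -0.064, 0.095], [0.627, -0.057, 0.097], [0.626, -0.06, 0.104], [0.626, -0.063, 0.104]]
small (274, 208) [[0.482, 0.043, 0.078], [0.481, 0.04, 0.081], [0.482, 0.037, 0.079], [0.478, 0.043, 0.081], [0.479, 0.04, 0.076], [0.478, 0.037, 0.083], [0.475, 0.043, 0.08], [0.476, 0.04, 0.077], [0.475, 0.037, 0.084]]
small (340, 222) [[0.443, -0.155, 0.101], [0.443, -0.158, 0.1], [0.443, -0.161, 0.101], [0.44, -0.156, 0.096], [0.44, -0.158, 0.103], [0.44, -0.162, 0.098], [0.437, -0.155, 0.102], [0.437, -0.157, 0.106], [0.437, -0.161, 0.102]]
large c [0.62906682 0.04926894] d [ 0.04698149 -0.99889576] yaw -1.5237975375588768 x range [-0.13438056 -0.12865552  0.1133434   0.11780349] y [-0.0165
[... 2421 characters left out ...]
.0007 0.0111 ytop 0.0007
-0.01 20 0.041 0.06 y -0.0105 -0.002 0.01 ytop -0.0015
0.0 23 0.042 0.065 y -0.0102 0.0021 0.0109 ytop 0.0007
0.01 21 0.04 0.068 y -0.0106 0.001 0.0105 ytop -0.0027
0.02 22 0.041 0.067 y -0.0127 0.0006 0.0135 ytop -0.0002
0.03 24 0.046 0.071 y -0.0107 0.001 0.0114 ytop -0.0038
0.04 19 0.045 0.067 y -0.0108 0.0004 0.0108 ytop -0.0001
0.05 19 0.046 0.071 y -0.0098 0.0023 0.0105 ytop 0.0017
0.06 23 0.048 0.073 y -0.0106 -0.0002 0.0098 ytop -0.0021
0.07 26 0.048 0.07 y -0.0113 0.0017 0.0105 ytop -0.0007
0.08 22 0.051 0.074 y -0.0114 0.0011 0.0107 ytop 0.0024
0.09 43 0.054 0.106 y -0.0108 -0.0006 0.0106 ytop -0.0005
0.1 13 0.059 0.102 y -0.0116 -0.0034 0.0087 ytop -0.0003
```

```bash
cat >> h.py <<'E'
def plan(pos,d):
    "shift (mm) and rotvec to a tool pointing down at pos with tool y = -d (d = uphill, horizontal)"
    from workcell import status
    s=status.sense();r=R.from_quat(s["tool_rot"])
    y=-np.array([d[0],d[1],0]);y/=np.linalg.norm(y);z=np.array([0,0,-1.]);G=R.from_matrix(np.c_[np.cross(y,z),y,z])
    print("pos",s["ee_pos"].round(4),"shift",(r.inv().apply(np.array(pos)-s["ee_pos"])*1000).round(1),"rot",(r.inv()*G).as_rotvec().round(3),"F",s["contact_force"].round(2))
dL=np.array([.033,-.9995]);dS=np.array([-.205,-.979])
bL=np.array([.6258,.149]);bS=np.array([.4831,.0448])
E
python3 - <<'E'
from h import *
T=dict(np.load("top0.npz"));W=cloud(T)
print(W[195:203,64:108:6].reshape(-1,3)[::3].round(3))
plan([.45,.30,.22],dL)
plan([*(bL-.085*dL),.20],dL)
E
```

```text
[[ 0.46   0.489  0.506]
 [ 0.465  0.473  0.456]
 [ 0.513  0.611 -0.003]
 [ 0.46   0.487  0.483]
 [ 0.467  0.473  0.424]
 [ 0.509  0.589  0.003]
 [ 0.459  0.478  0.473]
 [ 0.469  0.475  0.384]
 [ 0.454  0.491  0.502]
 [ 0.459  0.472  0.457]
 [ 0.471  0.478  0.339]
 [ 0.454  0.488  0.481]
 [ 0.46   0.472  0.426]
 [ 0.5    0.59  -0.001]
 [ 0.453  0.478  0.474]
 [ 0.461  0.474  0.385]
 [ 0.447  0.49   0.501]
 [ 0.452  0.47   0.46 ]
 [ 0.463  0.475  0.345]
 [ 0.448  0.489  0.476]
 [ 0.453  0.471  0.427]
 [ 0.465  0.479  0.294]]
pos [0.2134 0.6134 0.2137] shift [-326.4 -218.3   -5.9] rot [-0.002 -0.    -0.368] F [-0.07  0.2  -0.14]
pos [0.2134 0.6134 0.2137] shift [-511.5 -223.8   14.1] rot [-0.002 -0.    -0.368] F [-0.07  0.2  -0.14]
```

Units first: shifts go in shares of 200 mm and turns go in shares of pi rad. So -135 mm / 200 = -0.675, -120 mm / 200 = -0.6.

Call:
arm_command(targets=[[-0.12,-0.135,0,0,0,0,0],[-0.24,-0.27,0,0,0,0,0],[-0.36,-0.405,0,0,0,0,0],[-0.48,-0.54,0,0,0,0,0],[-0.6,-0.675,0,0,0,0,0]])

```text
time: 0.52
ee_pos: [0.2828, 0.445, 0.2142]
tool_rot: [0.167, 0.986, -0.0, -0.0]
contact_force: [0.3, 0.2, 0.8]
opening: 0.061
grasp_force: 0.0
```

To row units: -135 mm / 200 = -0.675, -119 mm / 200 = -0.595, -0.368 rad / 3.1416 = -0.1171.

Call:
arm_command(targets=[[-0.12,-0.135,0,0,0,-0.0255,0],[-0.24,-0.27,0,0,0,-0.0509,0],[-0.36,-0.405,0,0,0,-0.0764,0],[-0.48,-0.54,0,0,0,-0.1019,0],[-0.595,-0.675,0,0,0,-0.1171,0]])

```text
time: 0.93
ee_pos: [0.3509, 0.2784, 0.2145]
tool_rot: [-0.018, 1.0, -0.0, -0.0]
contact_force: [1.0, -0.5, -0.0]
opening: 0.0275
grasp_force: 0.0
```

```bash
python3 - <<'E'
from h import *
plan([*(bL-.085*dL),.20],dL)
E
```

```text
pos [0.3509 0.2784 0.2145] shift [-270.3  -54.5   14.4] rot [-0.    -0.     0.004] F [ 1.02 -0.45 -0.01]
```

To row units: -175 mm / 200 = -0.875, -140 mm / 200 = -0.7.

Call:
arm_command(targets=[[-0.175,-0.035,0,0,0,0,0],[-0.35,-0.07,0,0,0,0,0],[-0.525,-0.105,0,0,0,0,0],[-0.7,-0.14,0,0,0,0,0],[-0.875,-0.175,0.025,0,0,0,0]])

```text
time: 1.35
ee_pos: [0.5286, 0.2508, 0.2102]
tool_rot: [-0.017, 1.0, 0.0, 0.001]
contact_force: [0.1, -0.2, 0.4]
opening: 0.0005
grasp_force: 0.0
```

To row units: -95 mm / 200 = -0.475, -64 mm / 200 = -0.32.

Call:
arm_command(targets=[[-0.16,-0.035,0.025,0,0,0,0],[-0.32,-0.07,0.025,0,0,0,0],[-0.475,-0.095,0.05,0,0,0,0],[-0.475,-0.095,0.15,0,0,0,0],[-0.475,-0.095,0.25,0,0,0,0]])

```text
time: 1.77
ee_pos: [0.6245, 0.234, 0.1589]
tool_rot: [-0.015, 1.0, -0.0, 0.001]
contact_force: [0.6, -0.0, -1.0]
opening: 0.0005
grasp_force: 0.0
```

```bash
python3 - <<'E'
from h import *
from workcell import cams
import cv2
plan([*(bL-.085*dL),.055],dL)
c=cams.capture("wrist");cv2.imwrite("pics/w1.png",c["image"][:,:,::-1]);np.savez("w1.npz",**c)
E
```

```text
pos [0.6245 0.234  0.1589] shift [  1.6   0.  103.9] rot [-0.     0.002 -0.002] F [ 0.61 -0.03 -0.96]
```

View pics/w1.png

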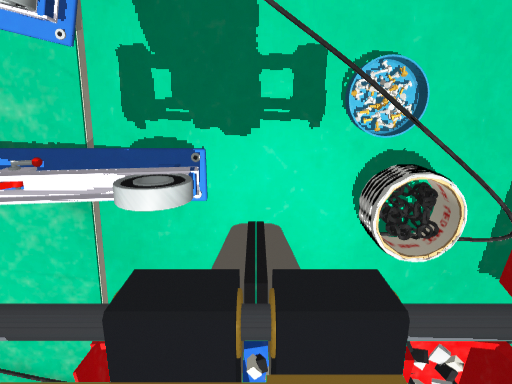

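The wrist view shows the large bearing at (153,190) with the lip at (197,178). The shut fingers taper to a narrow tip at (257,225), with clear bench between. I'll check the gutter line with this closer depth image.

```bash
python3 - <<'E'
from h import *
c=dict(np.load("w1.npz"));W=cloud(c)
P=W[140:215,0:210].reshape(-1,3);P=P[(P[:,2]>.02)]
q=(P[:,:2]-bL)@dL;n=np.array([-dL[1],dL[0]]);r=(P[:,:2]-bL)@n
for a in np.arange(-.05,.14,.01):
    k=(q>=a)&(q<a+.01)
    if k.sum()<5:continue
    z=P[k,2];t=z>z.max()-.006;print(round(a,2),k.sum(),"zmax",z.max().round(4),"top r",r[k][t].min().round(4),r[k][t].max().round(4),"all",r[k].min().round(4),r[k].max().round(4))
E
```

```text
-0.04 399 zmax 0.0749 top r -0.0085 0.008 all -0.0121 0.0113
-0.03 567 zmax 0.0862 top r -0.0087 0.0081 all -0.0122 0.0085
-0.02 580 zmax 0.0901 top r -0.0088 0.0085 all -0.0124 0.0085
-0.01 566 zmax 0.0916 top r -0.009 0.0082 all -0.0124 0.0082
0.0 560 zmax 0.0908 top r -0.009 0.008 all -0.0124 0.008
0.01 442 zmax 0.0882 top r -0.0092 0.008 all -0.0124 0.008
0.02 218 zmax 0.0799 top r -0.0087 0.0073 all -0.0124 0.0074
0.03 155 zmax 0.0512 top r -0.0123 0.0112 all -0.0124 0.0112
0.04 356 zmax 0.0526 top r -0.0125 0.0118 all -0.0125 0.0118
0.05 390 zmax 0.0541 top r -0.0125 0.0113 all -0.0125 0.0113
0.06 408 zmax 0.0561 top r -0.0124 0.0115 all -0.0125 0.0115
0.07 391 zmax 0.0568 top r -0.0124 0.0115 all -0.0125 0.0115
0.08 400 zmax 0.0576 top r -0.0125 0.012 all -0.0125 0.012
0.09 423 zmax 0.0602 top r -0.0126 0.0114 all -0.0126 0.0114
0.1 498 zmax 0.0614 top r -0.0127 0.0115 all -0.0221 0.0115
0.11 497 zmax 0.062 top r -0.0126 0.0114 all -0.0212 0.0114
0.12 457 zmax 0.0624 top r -0.0125 0.0109 all -0.0205 0.0109
0.13 77 zmax 0.0506 top r -0.0061 0.0095 all -0.0127 0.0095
```

To row units: 105 mm / 200 = 0.525, 95 mm / 200 = 0.475.

Call:
arm_command(targets=[[0.01,0,0.175,0,0,0,0],[0.01,0,0.35,0,0,0,0],[0.01,0,0.475,0,0,0,0],[0.01,0,0.525,0,0,0,0],[0.01,-0.075,0.525,0,0,0,0]])

```text
time: 2.23
ee_pos: [0.6181, 0.2234, 0.052]
tool_rot: [-0.019, 1.0, 0.0, -0.002]
contact_force: [-1.0, 0.9, 0.0]
opening: 0.0008
grasp_force: 0.0
```

To row units: -30 mm / 200 = -0.15, -24 mm / 200 = -0.12.

Call:
arm_command(targets=[[0,-0.03,0,0,0,0,0],[0,-0.06,0,0,0,0,0],[0,-0.09,-0.005,0,0,0,0],[0,-0.12,-0.01,0,0,0,0],[0,-0.15,-0.015,0,0,0,0]])

```text
time: 2.65
ee_pos: [0.6226, 0.1903, 0.0593]
tool_rot: [-0.016, 1.0, 0.001, 0.001]
contact_force: [0.2, 0.2, 0.6]
opening: 0.0005
grasp_force: 0.6
```

To row units: -25 mm / 200 = -0.125, -20 mm / 200 = -0.1.

Call:
arm_command(targets=[[0,-0.025,0.005,0,0,0,0],[0,-0.05,0.005,0,0,0,0],[0,-0.075,0,0,0,0,0],[0,-0.1,0,0,0,0,0],[0,-0.125,-0.005,0,0,0,0]])

```text
time: 3.07
ee_pos: [0.6224, 0.1649, 0.0585]
tool_rot: [-0.017, 1.0, -0.0, -0.0]
contact_force: [-0.1, 1.1, -0.1]
opening: 0.0003
grasp_force: 0.4
```

To row units: -25 mm / 200 = -0.125, -20 mm / 200 = -0.1.

Call:
arm_command(targets=[[0,-0.025,-0.005,0,0,0,0],[0,-0.05,-0.005,0,0,0,0],[0,-0.075,-0.01,0,0,0,0],[0,-0.1,-0.015,0,0,0,0],[0,-0.125,-0.015,0,0,0,0]])

```text
time: 3.48
ee_pos: [0.6235, 0.1399, 0.0618]
tool_rot: [-0.017, 1.0, 0.0, 0.0]
contact_force: [-1.2, 0.2, -0.3]
opening: 0.0001
grasp_force: 0.4
```

```bash
python3 - <<'E'
from h import *
from workcell import cams,status
import cv2
print(status.sense()["ee_pos"],status.sense()["contact_force"])
c=cams.capture("side");cv2.imwrite("pics/s1.png",cv2.resize(c["image"][170:290,220:320,::-1],None,fx=5,fy=5,interpolation=cv2.INTER_CUBIC))
E
```

```text
[0.62354463 0.13985241 0.06182088] [-1.22797398  0.21769459 -0.32450987]
```

View pics/s1.png

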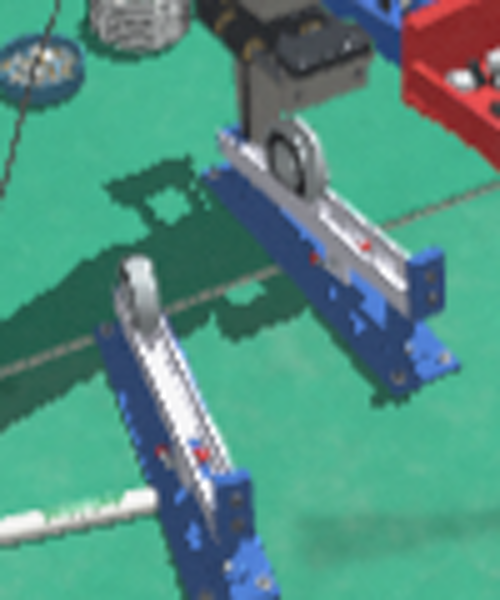

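The side view shows the bearing rolling ahead of the fingertips, at about (293,158) in the crop. I'll keep pushing.

Call:
arm_command(targets=[[0,-0.035,-0.005,0,0,0,0],[-0.005,-0.07,-0.01,0,0,0,0],[-0.005,-0.105,-0.015,0,0,0,0],[-0.01,-0.14,-0.02,0,0,0,0],[-0.01,-0.175,-0.025,0,0,0,0]])

```text
time: 3.95
ee_pos: [0.6268, 0.1044, 0.0668]
tool_rot: [-0.016, 1.0, -0.0, 0.0]
contact_force: [0.0, 0.9, -0.0]
opening: 0.0
grasp_force: 0.4
```

To row units: -30 mm / 200 = -0.15, -24 mm / 200 = -0.12.

Call:
arm_command(targets=[[0,-0.03,-0.005,0,0,0,0],[0,-0.06,-0.01,0,0,0,0],[0,-0.09,-0.01,0,0,0,0],[0,-0.12,-0.015,0,0,0,0],[0,-0.15,-0.02,0,0,0,0]])

```text
time: 4.37
ee_pos: [0.6275, 0.0751, 0.0707]
tool_rot: [-0.017, 1.0, 0.0, -0.0]
contact_force: [-0.2, 1.6, 1.5]
opening: 0.0005
grasp_force: 1.0
```

To row units: -20 mm / 200 = -0.1, -16 mm / 200 = -0.08.

Call:
arm_command(targets=[[0,-0.02,-0.005,0,0,0,0],[0,-0.04,-0.005,0,0,0,0],[0,-0.06,-0.01,0,0,0,0],[0,-0.08,-0.01,0,0,0,0],[0,-0.1,-0.015,0,0,0,0]])

```text
time: 4.78
ee_pos: [0.6281, 0.0553, 0.0735]
tool_rot: [-0.017, 1.0, 0.0, -0.0]
contact_force: [0.1, 1.5, 1.0]
opening: 0.0004
grasp_force: 0.8
```

To row units: -15 mm / 200 = -0.075, -12 mm / 200 = -0.06.

Call:
arm_command(targets=[[0,-0.015,0,0,0,0,0],[0,-0.03,-0.005,0,0,0,0],[0,-0.045,-0.005,0,0,0,0],[0,-0.06,-0.01,0,0,0,0],[0,-0.075,-0.01,0,0,0,0]])

```text
time: 5.2
ee_pos: [0.6287, 0.0399, 0.0757]
tool_rot: [-0.017, 1.0, -0.0, 0.0]
contact_force: [-0.3, 1.4, 1.2]
opening: 0.0002
grasp_force: 0.3
```

```bash
python3 - <<'E'
from h import *
from workcell import cams,status
import cv2
plan([*(bL+.13*dL),.08],dL)
for k in range(1):
    c=cams.capture("side");cv2.imwrite("pics/s2.png",cv2.resize(c["image"][170:290,220:320,::-1],None,fx=5,fy=5,interpolation=cv2.INTER_CUBIC))
E
```

```text
pos [0.6287 0.0399 0.0757] shift [ -0.7 -20.9  -4.3] rot [-0.  0.  0.] F [-0.26  1.35  1.22]
```

View pics/s2.png

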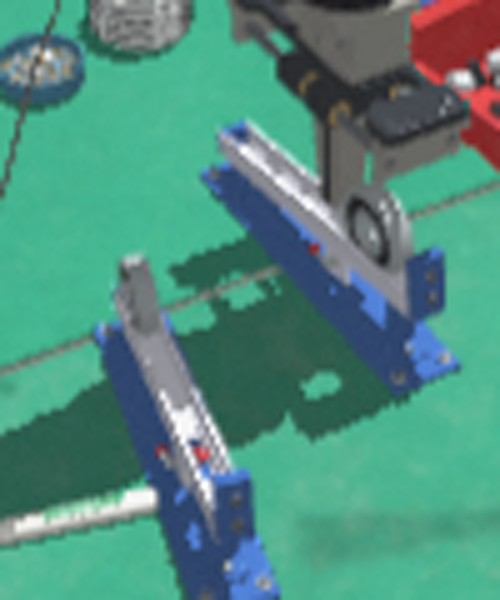

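The bearing, at about (372,225), is close to the stop. I'll push on in small steps and watch the force.

To row units: -12 mm / 200 = -0.06, -11 mm / 200 = -0.055.

Call:
arm_command(targets=[[0,-0.015,0,0,0,0,0],[0,-0.03,-0.005,0,0,0,0],[0,-0.045,-0.005,0,0,0,0],[0,-0.055,-0.005,0,0,0,0],[0,-0.06,-0.01,0,0,0,0]])

```text
time: 5.67
ee_pos: [0.6289, 0.0278, 0.0774]
tool_rot: [-0.016, 1.0, -0.0, -0.0]
contact_force: [0.1, 0.1, -0.2]
opening: 0.0006
grasp_force: 0.1
```

To row units: -5 mm / 200 = -0.025, -4 mm / 200 = -0.02.

Call:
arm_command(targets=[[0,-0.005,0,0,0,0,0],[0,-0.01,0,0,0,0,0],[0,-0.015,0,0,0,0,0],[0,-0.02,-0.005,0,0,0,0],[0,-0.025,-0.005,0,0,0,0]])

```text
time: 6.08
ee_pos: [0.6294, 0.0236, 0.0788]
tool_rot: [-0.017, 1.0, 0.0, 0.0]
contact_force: [-0.0, 0.5, 0.3]
opening: 0.0009
grasp_force: 0.5
```

To row units: -4 mm / 200 = -0.02, -3 mm / 200 = -0.015.

Call:
arm_command(targets=[[0,-0.005,0,0,0,0,0],[0,-0.01,0,0,0,0,0],[0,-0.015,0,0,0,0,0],[0,-0.02,-0.005,0,0,0,0],[0,-0.02,-0.005,0,0,0,0]])

```text
time: 6.5
ee_pos: [0.6292, 0.0234, 0.0794]
tool_rot: [-0.018, 1.0, 0.002, -0.0]
contact_force: [-0.9, 8.1, -0.7]
opening: -0.0002
grasp_force: 4.0
```

To row units: -2 mm / 200 = -0.01, -1 mm / 200 = -0.005.

Call:
arm_command(targets=[[0,-0.005,0,0,0,0,0],[0,-0.01,0,0,0,0,0],[0,-0.01,0,0,0,0,0]])

```text
time: 6.75
ee_pos: [0.6291, 0.0233, 0.0792]
tool_rot: [-0.018, 1.0, 0.003, -0.0]
contact_force: [0.1, 10.4, -1.8]
opening: 0.0002
grasp_force: 5.6
```

```bash
cat > rep.py <<'E'
from h import *
from workcell import cams
import sys
b,d,zc,r=(bL,dL,.0606,.031) if sys.argv[1]=="L" else (bS,dS,.055,.026)
n=np.array([-d[1],d[0]])
for cam in("side","top"):
    W=cloud(cams.capture(cam)).reshape(-1,3);q=(W[:,:2]-b)@d;rr=(W[:,:2]-b)@n
    k=(abs(rr)<.013)&(q>.09)&(q<.24)
    print(cam)
    for a in np.arange(.09,.24,.005):
        m=k&(q>=a)&(q<a+.005)
        if m.sum():print(round(a*1000),W[m,2].max().round(3),end="; ")
    print()
E
python3 rep.py L
```

```text
side
90 0.456; 95 0.457; 100 0.056; 105 0.127; 110 0.106; 115 0.138; 120 0.134; 125 0.135; 130 0.474; 135 0.471; 140 0.472; 145 0.149; 150 0.265; 155 0.471; 160 0.459; 165 0.469; 170 0.463; 175 0.441; 180 0.43; 185 0.111; 190 0.21; 195 0.212; 200 0.21; 205 0.213; 210 0.21; 215 0.209; 220 0.209; 225 0.003; 230 0.0; 235 0.003; 
top
90 0.474; 95 0.476; 100 0.471; 105 0.474; 110 0.478; 115 0.477; 120 0.48; 125 0.479; 130 0.479; 135 0.477; 140 0.475; 145 0.471; 150 0.472; 155 0.473; 160 0.474; 165 0.472; 170 0.44; 175 0.435; 195 0.212; 200 0.216; 205 0.212; 210 0.214; 215 0.214; 220 -0.007; 225 0.003; 230 0.003; 235 0.003;
```

Force rose to 10 N with no motion, so the bearing is against the stop. I'll back off and lift.

To row units: 40 mm / 200 = 0.2, 24 mm / 200 = 0.12.

Call:
arm_command(targets=[[0,0.02,0,0,0,0,0],[0,0.04,0,0,0,0,0],[0,0.07,0,0,0,0,0],[0,0.12,0,0,0,0,0],[0,0.2,0,0,0,0,0]])

```text
time: 7.27
ee_pos: [0.6283, 0.0556, 0.0797]
tool_rot: [-0.015, 1.0, -0.001, 0.0]
contact_force: [-0.1, -0.4, 1.0]
opening: 0.0005
grasp_force: 0.0
```

To row units: -110 mm / 200 = -0.55, -80 mm / 200 = -0.4.

Call:
arm_command(targets=[[0,0.05,-0.1,0,0,0,0],[0,0.1,-0.25,0,0,0,0],[0,0.15,-0.4,0,0,0,0],[0,0.2,-0.55,0,0,0,0],[0,0.25,-0.55,0,0,0,0]])

```text
time: 7.68
ee_pos: [0.6301, 0.1086, 0.1963]
tool_rot: [-0.016, 1.0, 0.001, 0.005]
contact_force: [0.9, 0.7, 0.1]
opening: 0.0002
grasp_force: 0.0
```

```bash
python3 - <<'E'
from h import *
from workcell import cams,status
import cv2
dSn=dS
plan([*(bS-.085*dS),.19],dS)
s=cams.capture("side");a=cv2.resize(s["image"][170:290,220:320,::-1],None,fx=4,fy=4,interpolation=cv2.INTER_CUBIC)
w=cams.capture("wrist");b=cv2.resize(w["image"][:,:,::-1],None,fx=.78,fy=.78)
np.savez("w2.npz",**w)
o=np.zeros((480,800,3),np.uint8);o[:480,:400]=a;o[:b.shape[0],400:400+b.shape[1]]=b[:,:400]
cv2.imwrite("pics/c2.png",o)
E
```

```text
pos [0.6301 0.1086 0.1963] shift [128.9  23.7   5. ] rot [0.003 0.01  0.239] F [0.89 0.66 0.08]
```

View pics/c2.png

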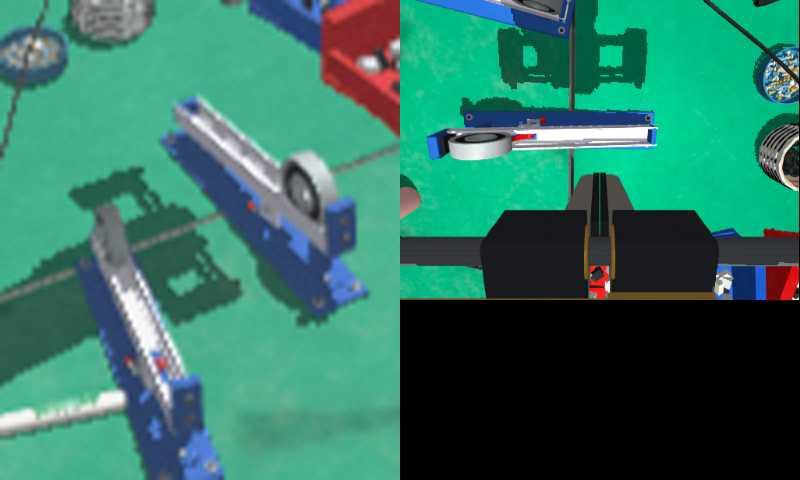

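The large bearing sits at the stop (wrist view (480,145)), with the red catch visible behind it at (525,137). Now the small one.

To row units: 129 mm / 200 = 0.645, 95 mm / 200 = 0.475, 0.239 rad / 3.1416 = 0.0761.

Call:
arm_command(targets=[[0.15,0.03,0,0,0,0.0255,0],[0.3,0.06,0,0,0,0.0509,0],[0.475,0.09,0,0,0,0.0761,0],[0.645,0.12,0.025,0,0,0.0761,0],[0.645,0.12,0.1,0,0,0.0761,0]])

```text
time: 8.2
ee_pos: [0.4908, 0.1276, 0.169]
tool_rot: [0.102, 0.995, -0.0, -0.002]
contact_force: [0.0, 0.5, -1.2]
opening: 0.0008
grasp_force: 0.0
```

```bash
python3 - <<'E'
from h import *
from workcell import cams
plan([*(bS-.085*dS),.051],dS)
W=cloud(cams.capture("wrist")).reshape(-1,3)
q=(W[:,:2]-bS)@dS;r=(W[:,:2]-bS)@np.array([-dS[1],dS[0]])
for a in np.arange(-.05,.14,.01):
    k=(q>=a)&(q<a+.01)&(W[:,2]>.02)&(W[:,2]<.1)&(abs(r)<.03)
    if k.sum()<5:continue
    z=W[k,2];t=z>z.max()-.006;print(round(a,2),k.sum(),"zmax",z.max().round(4),"top r",r[k][t].min().round(4),r[k][t].max().round(4))
E
```

```text
pos [0.4908 0.1276 0.169 ] shift [ -9.9   2.4 118. ] rot [-0.001 -0.004  0.003] F [ 0.05  0.5  -1.2 ]
-0.03 347 zmax 0.0663 top r -0.0097 0.0049
-0.02 456 zmax 0.0772 top r -0.0102 0.0048
-0.01 452 zmax 0.0802 top r -0.01 0.0051
0.0 432 zmax 0.0814 top r -0.0101 0.0052
0.01 390 zmax 0.0801 top r -0.01 0.0048
0.02 231 zmax 0.0741 top r -0.0099 0.0047
0.03 149 zmax 0.05 top r -0.0134 0.0087
0.04 336 zmax 0.0515 top r -0.0132 0.0088
0.05 331 zmax 0.0523 top r -0.0131 0.0087
0.06 333 zmax 0.0543 top r -0.0132 0.0088
0.07 346 zmax 0.0555 top r -0.0131 0.009
0.08 349 zmax 0.0569 top r -0.0132 0.0091
0.09 344 zmax 0.0585 top r -0.0133 0.0088
0.1 364 zmax 0.0599 top r -0.0132 0.009
0.11 428 zmax 0.0615 top r -0.0131 0.009
0.12 474 zmax 0.0625 top r -0.0132 0.0092
0.13 388 zmax 0.0634 top r -0.013 0.0086
```

To row units: 60 mm / 200 = 0.3, 30 mm / 200 = 0.15.

Call:
arm_command(targets=[[0,0,0.15,0,0,0,0],[0,0,0.3,0,0,0,0],[0,0,0.3,0,0,0,0],[0,0,0.3,0,0,0,0]])

```text
time: 8.58
ee_pos: [0.4958, 0.1258, 0.1081]
tool_rot: [0.103, 0.995, -0.001, -0.002]
contact_force: [-0.5, -0.5, -0.2]
opening: 0.0007
grasp_force: 0.0
```

```bash
python3 - <<'E'
from h import *
n=np.array([-dS[1],dS[0]])
plan([*(bS-.0023*n-.075*dS),.052],dS)
E
```

```text
pos [0.4958 0.1258 0.1081] shift [-2.1 -6.7 56.1] rot [-0.003 -0.004 -0.001] F [-0.53 -0.49 -0.21]
```

To row units: 55 mm / 200 = 0.275, 48 mm / 200 = 0.24.

Call:
arm_command(targets=[[-0.01,0,0.15,0,0,0,0],[-0.01,0,0.24,0,0,0,0],[-0.01,-0.02,0.275,0,0,0,0],[-0.01,-0.035,0.275,0,0,0,0],[-0.01,-0.06,0.275,0,0,0,0]])

```text
time: 9.0
ee_pos: [0.4972, 0.1147, 0.0556]
tool_rot: [0.103, 0.995, 0.0, 0.001]
contact_force: [-0.0, 0.1, 1.4]
opening: 0.0004
grasp_force: 0.0
```

To row units: -25 mm / 200 = -0.125, -20 mm / 200 = -0.1.

Call:
arm_command(targets=[[0,-0.025,0,0,0,0,0],[0,-0.05,0,0,0,0,0],[0,-0.075,0,0,0,0,0],[0,-0.1,0,0,0,0,0],[0,-0.125,-0.005,0,0,0,0]])

```text
time: 9.42
ee_pos: [0.4912, 0.0899, 0.056]
tool_rot: [0.103, 0.995, 0.0, 0.0]
contact_force: [0.0, -0.1, 0.4]
opening: 0.0003
grasp_force: 0.0
```

```bash
python3 - <<'E'
from h import *
n=np.array([-dS[1],dS[0]])
plan([*(bS-.0023*n),.054],dS)
E
```

```text
pos [0.4912 0.0899 0.056 ] shift [  1.  -45.8   2. ] rot [0. 0. 0.] F [ 0.01 -0.13  0.39]
```

To row units: -25 mm / 200 = -0.125, -20 mm / 200 = -0.1.

Call:
arm_command(targets=[[0,-0.025,0.01,0,0,0,0],[0,-0.05,0.015,0,0,0,0],[0,-0.075,0.015,0,0,0,0],[0,-0.1,0.01,0,0,0,0],[0,-0.125,0.005,0,0,0,0]])

```text
time: 9.83
ee_pos: [0.486, 0.0656, 0.0546]
tool_rot: [0.103, 0.995, 0.0, -0.0]
contact_force: [0.1, 0.7, 0.7]
opening: 0.0
grasp_force: 0.3
```

To row units: -32 mm / 200 = -0.16, -25 mm / 200 = -0.125.

Call:
arm_command(targets=[[0,-0.025,-0.005,0,0,0,0],[0,-0.055,-0.005,0,0,0,0],[0,-0.09,-0.01,0,0,0,0],[0,-0.125,-0.015,0,0,0,0],[0,-0.16,-0.02,0,0,0,0]])

```text
time: 10.25
ee_pos: [0.4793, 0.0339, 0.0587]
tool_rot: [0.103, 0.995, -0.0, -0.0]
contact_force: [-0.6, 0.9, -0.1]
opening: 0.0008
grasp_force: 0.3
```

```bash
python3 - <<'E'
from h import *
from workcell import cams
import cv2
n=np.array([-dS[1],dS[0]])
plan([*(bS-.0023*n+.1*dS),.054+.0145],dS)
s=cams.capture("side");a=cv2.resize(s["image"][170:290,220:320,::-1],None,fx=4,fy=4,interpolation=cv2.INTER_CUBIC)
cv2.imwrite("pics/s3.png",a)
E
```

```text
pos [0.4793 0.0339 0.0587] shift [  0.9 -88.6  -9.8] rot [-0. -0.  0.] F [-0.63  0.91 -0.07]
```

View pics/s3.png

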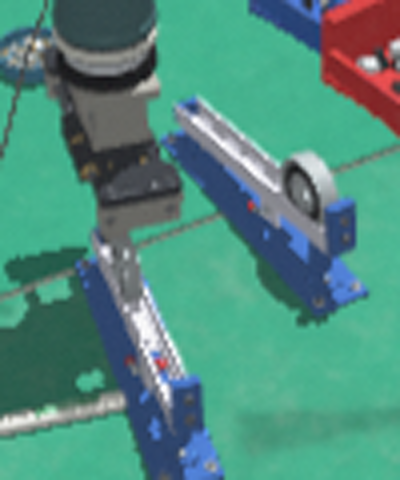

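The small bearing, at about (127,275), is moving uphill ahead of the fingers, and the large one stays put. Continuing.

To row units: -35 mm / 200 = -0.175, -28 mm / 200 = -0.14.

Call:
arm_command(targets=[[0,-0.035,-0.005,0,0,0,0],[0,-0.07,-0.01,0,0,0,0],[0,-0.105,-0.015,0,0,0,0],[0,-0.14,-0.02,0,0,0,0],[0,-0.175,-0.025,0,0,0,0]])

```text
time: 10.72
ee_pos: [0.4722, -0.0003, 0.0637]
tool_rot: [0.103, 0.995, 0.0, 0.0]
contact_force: [1.2, 0.6, -0.6]
opening: 0.0004
grasp_force: 0.3
```

To row units: -30 mm / 200 = -0.15, -24 mm / 200 = -0.12.

Call:
arm_command(targets=[[0,-0.03,-0.005,0,0,0,0],[0,-0.06,-0.005,0,0,0,0],[0,-0.09,-0.01,0,0,0,0],[0,-0.12,-0.015,0,0,0,0],[0,-0.15,-0.02,0,0,0,0]])

```text
time: 11.13
ee_pos: [0.4661, -0.0295, 0.0677]
tool_rot: [0.103, 0.995, 0.0, 0.0]
contact_force: [1.3, 1.0, -0.1]
opening: 0.0007
grasp_force: 0.3
```

To row units: -20 mm / 200 = -0.1, -16 mm / 200 = -0.08.

Call:
arm_command(targets=[[0,-0.02,0,0,0,0,0],[0,-0.04,-0.005,0,0,0,0],[0,-0.06,-0.005,0,0,0,0],[0,-0.08,-0.01,0,0,0,0],[0,-0.1,-0.015,0,0,0,0]])

```text
time: 11.55
ee_pos: [0.4621, -0.0485, 0.0707]
tool_rot: [0.103, 0.995, 0.0, 0.0]
contact_force: [0.1, 0.5, 0.4]
opening: 0.0003
grasp_force: 0.8
```

To row units: -15 mm / 200 = -0.075, -12 mm / 200 = -0.06.

Call:
arm_command(targets=[[0,-0.015,0,0,0,0,0],[0,-0.03,-0.005,0,0,0,0],[0,-0.045,-0.005,0,0,0,0],[0,-0.06,-0.01,0,0,0,0],[0,-0.075,-0.01,0,0,0,0]])

```text
time: 11.97
ee_pos: [0.4591, -0.0635, 0.0727]
tool_rot: [0.103, 0.995, 0.0, 0.0]
contact_force: [0.3, 0.3, 1.0]
opening: 0.0009
grasp_force: 0.6
```

Call:
arm_command(targets=[[0,-0.015,0,0,0,0,0],[0,-0.03,-0.005,0,0,0,0],[0,-0.045,-0.005,0,0,0,0],[0,-0.055,-0.01,0,0,0,0],[0,-0.065,-0.01,0,0,0,0]])

```text
time: 12.38
ee_pos: [0.4563, -0.0764, 0.0747]
tool_rot: [0.103, 0.995, -0.0, 0.0]
contact_force: [-0.3, 0.6, -0.6]
opening: 0.0003
grasp_force: 0.1
```

Call:
arm_command(targets=[[0,-0.01,0,0,0,0,0],[0,-0.02,0,0,0,0,0],[0,-0.03,-0.005,0,0,0,0],[0,-0.035,-0.005,0,0,0,0],[0,-0.04,-0.005,0,0,0,0]])

```text
time: 12.8
ee_pos: [0.4548, -0.0839, 0.0756]
tool_rot: [0.103, 0.995, 0.0, 0.0]
contact_force: [-0.4, 0.2, 0.2]
opening: 0.0004
grasp_force: 0.0
```

To row units: -4 mm / 200 = -0.02, -3 mm / 200 = -0.015.

Call:
arm_command(targets=[[0,-0.005,0,0,0,0,0],[0,-0.01,0,0,0,0,0],[0,-0.015,0,0,0,0,0],[0,-0.02,-0.005,0,0,0,0],[0,-0.02,-0.005,0,0,0,0]])

```text
time: 13.22
ee_pos: [0.454, -0.0879, 0.0767]
tool_rot: [0.103, 0.995, -0.0, 0.0]
contact_force: [0.1, 0.2, 1.0]
opening: 0.0001
grasp_force: 0.1
```

To row units: -4 mm / 200 = -0.02, -3 mm / 200 = -0.015.

Call:
arm_command(targets=[[0,-0.005,0,0,0,0,0],[0,-0.01,0,0,0,0,0],[0,-0.015,0,0,0,0,0],[0,-0.02,-0.005,0,0,0,0],[0,-0.02,-0.005,0,0,0,0]])

```text
time: 13.63
ee_pos: [0.4534, -0.0901, 0.0777]
tool_rot: [0.102, 0.995, 0.001, 0.0]
contact_force: [0.8, 5.4, -0.7]
opening: 0.0006
grasp_force: 2.7
```

To row units: 40 mm / 200 = 0.2, 24 mm / 200 = 0.12.

Call:
arm_command(targets=[[0,0.01,0,0,0,0,0],[0,0.03,0,0,0,0,0],[0,0.06,0,0,0,0,0],[0,0.12,0,0,0,0,0],[0,0.2,0,0,0,0,0]])

```text
time: 14.05
ee_pos: [0.4612, -0.0529, 0.0776]
tool_rot: [0.104, 0.995, -0.0, 0.0]
contact_force: [-0.1, 0.8, 0.2]
opening: 0.0
grasp_force: 0.0
```

To row units: -110 mm / 200 = -0.55, -80 mm / 200 = -0.4.

Call:
arm_command(targets=[[0,0.05,-0.1,0,0,0,0],[0,0.125,-0.25,0,0,0,0],[0,0.2,-0.4,0,0,0,0],[0,0.3,-0.55,0,0,0,0],[0,0.3,-0.55,0,0,0,0]])

```text
time: 14.47
ee_pos: [0.4777, 0.0103, 0.1928]
tool_rot: [0.1, 0.995, 0.002, 0.005]
contact_force: [0.4, -0.6, 0.1]
opening: 0.0002
grasp_force: 0.0
```

Call:
arm_command(targets=[[0,0,0,0,0,0,0],[0,0,0,0,0,0,0],[0,0,0,0,0,0,0]])

```text
time: 14.72
ee_pos: [0.4724, 0.0055, 0.1863]
tool_rot: [0.103, 0.995, -0.001, -0.001]
contact_force: [0.3, -0.9, 0.7]
opening: 0.0005
grasp_force: 0.0
```

```bash
python3 - <<'E'
from h import *
from workcell import cams,status
import cv2
x=status.sense();print(x["ee_pos"],x["qvel"].round(3),x["contact_force"])
s=cams.capture("side");a=cv2.resize(s["image"][180:290,240:320,::-1],(400,550),interpolation=cv2.INTER_CUBIC)
w=cams.capture("wrist");b=cv2.resize(w["image"][:,:350,::-1],(400,439))
o=np.zeros((550,800,3),np.uint8);o[:,:400]=a;o[:439,400:]=b
cv2.imwrite("pics/c3.png",o)
W=cloud(s).reshape(-1,3)
for nm,b0,d,off in(("L",bL,dL,0),("S",bS,dS,-.0023)):
    q=(W[:,:2]-b0)@d;r=(W[:,:2]-b0)@np.array([-d[1],d[0]])-off
    m=(abs(r)<.013)&(q>.1)&(q<.25)&(W[:,2]<.13)
    print(nm,[(round(a*1000),W[m&(q>=a)&(q<a+.005),2].max(initial=0).round(3)) for a in np.arange(.1,.24,.005)])
E
```

```text
[0.47240554 0.00546394 0.18628049] [ 0.008  0.009  0.001  0.    -0.002  0.001 -0.001] [ 0.2886822  -0.91596303  0.73916184]
L [(100, np.float64(0.057)), (105, np.float64(0.058)), (110, np.float64(0.046)), (115, np.float64(0.046)), (120, np.float64(0.055)), (125, np.float64(0.06)), (130, np.float64(0.076)), (135, np.float64(0.095)), (140, np.float64(0.104)), (145, np.float64(0.108)), (150, np.float64(0.11)), (155, np.float64(0.114)), (160, np.float64(0.116)), (165, np.float64(0.115)), (170, np.float64(0.116)), (175, np.float64(0.113)), (180, np.float64(0.114)), (185, np.float64(0.108)), (190, np.float64(0.106)), (195, np.float64(0.093)), (200, np.float64(0.101)), (205, np.float64(0.104)), (210, np.float64(0.104)), (215, np.float64(0.103)), (220, np.float64(0.074)), (225, np.float64(0.003)), (230, np.float64(0.002)), (235, np.float64(0.002))]
S [(100, np.float64(0.055)), (105, np.float64(0.059)), (110, np.float64(0.062)), (115, np.float64(0.059)), (120, np.float64(0.06)), (125, np.float64(0.06)), (130, np.float64(0.06)), (135, np.float64(0.056)), (140, np.float64(0.061)), (145, np.float64(0.058)), (150, np.float64(0.093)), (155, np.float64(0.099)), (160, np.float64(0.102)), (165, np.float64(0.104)), (170, np.float64(0.106)), (175, np.float64(0.106)), (180, np.float64(0.104)), (185, np.float64(0.104)), (190, np.float64(0.098)), (195, np.float64(0.095)), (200, np.float64(0.097)), (205, np.float64(0.102)), (210, np.float64(0.102)), (215, np.float64(0.104)), (220, np.float64(0.094)), (225, np.float64(0.0)), (230, np.float64(0.001)), (235, np.float64(0.001))]
```

View pics/c3.png

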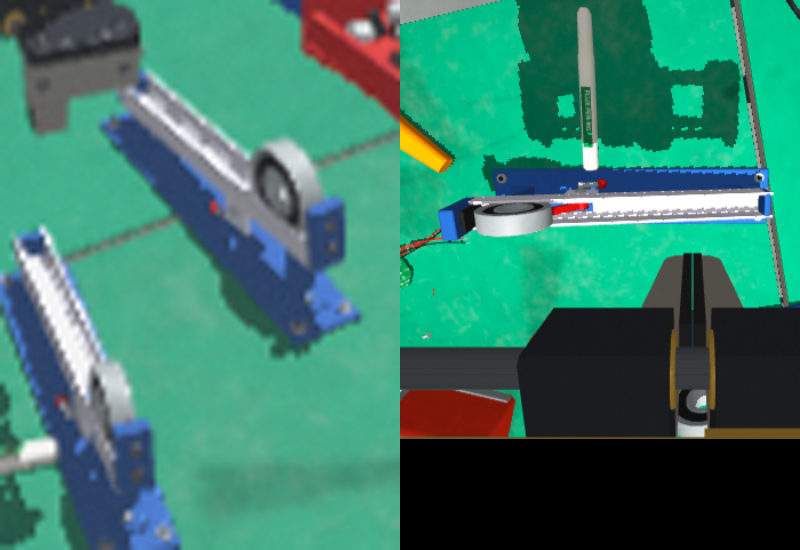

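Both bearings sit about 5 mm back from their stops, resting on the raised red catches (small catch at (570,208) in the wrist view). The arm is clear, so I'm handing in.

```bash
python3 -c "
from workcell import ctrl
print(ctrl.close_job())"
```

```text
the job is handed in; nothing more can be done
None
```

Both bearings are past their spring catches and at rest against them, about 5 mm short of the end stops; nothing else on the bench was seen to move, and I handed the job in at about 15 s (no verdict was returned).

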